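Dark check of a bench photometer with the shutter blade

TASK

Do the photometer's dark check: swing the part-open cell lid right back until it stands by itself, then draw the shutter blade (the one with the big round head) straight up out of the rack, leaving the two square-headed filter blades where they stand, and lower it upright and gently, never forcing it, through the narrow slot of the light shield over the open cell compartment until the groove round the blade is level with the slot's mouth. Its tip must then hang in the cell well clear of the well's floor, so finish with the gripper still holding the blade there, still and without pressing on anything; leave the other things on the bench as they are.

Things in the scene. Friction and masses are not known exactly. Their poses are not given: they have to be found in the camera images.
- shutter_blade: Shutter blade, loose, about 40 g, 110 mm long, upright in one of the rack's slots (which varies). Dark steel strip 12 mm wide (its x), 4 mm thick (y); lowest 6 mm taper to 7 x 2 mm; bright groove line 26 mm above the tip. Grey handle, flat faces 10 mm apart (y): stem 16 mm wide from 48 mm up, round disc head 36 mm across, 74 to 110 mm above the tip. Origin: middle of the tip, z up the blade.
- shutter_head (a point): Centre of the shutter blade's round head, 92 mm above its tip, the place to grip: fingers close along the blade's y on the 10 mm thickness. Axes as the blade's; a half turn about z gives the same shape. 100 mm above the bench at the start.
- filter_blade_a: Filter blade, loose, upright in another slot of the rack: same strip but bright metal with a small round glass window, and a small square head 22 mm wide (x), 10 mm thick (y), top 101 mm above the tip. Origin: middle of the tip. To be left standing.
- filter_blade_b: Second filter blade, just like filter_blade_a, in the third slot. To be left standing.
- blade_rack: Fixed open grey plastic rack, 160 x 64 mm (x, y), 50 mm high; holds the three blades upright in a row along its x (at -46, 0 and 46 mm), blade axes parallel to its own. Origin: middle of its underside. Tips stand on its base 8 mm above the bench; slotted decks at 18-22 and 45-50 mm guide the blades with 1.6 mm clearance in all: a tip is free once raised 42 mm.
- photometer_cell_lid (a joint): Angle of the photometer's cell lid about its hinge behind the cell compartment: 0 shut, grows as it opens, 1.57 upright, stop at 1.75 (leaning back). It starts part open, 0.95 to 1.15, its lip hanging over the slot. Hinge friction (about 0.12 N m) keeps the lid where it is left.
- lid_hinge (a point): Middle of the lid's hinge line, 104 mm above the bench, 59 mm behind (+x) the slot; axes as the photometer's, hinge line along y. Lid: plate 112 mm from hinge to front edge, 132 mm along y, 10 mm thick, with a thin lip 36 mm wide that sticks out another 9 mm in front. Pushed straight back (+x) from the front, near the lip, it swings up.
- photometer: Fixed bench photometer, 291 x 261 mm (x, y), its front towards -x, top of the case 98 mm above the bench (a knob at the right reaches 116 mm). Origin: middle of its underside. Opened right back, the lid stands 59 mm behind the slot, its top about 0.22 m above the bench, so keep a wide gripper across (wide side along y).
- slot_mouth (a point): Middle of the upper edge of the slot in the light shield inside the photometer's cell compartment, 92 mm above the bench; axes as the photometer's. Slot 14 mm long (x), 6 mm wide (y): 2 mm more than the blade, in all, both ways; 10 mm deep, straight down to the cell well. Black plate 94 x 120 mm with a raised aluminium bezel 36 x 26 mm round the slot; fixed.
- well_floor (a point): Middle of the floor of the cell well, 32 mm straight below slot_mouth (60 mm above the bench); axes as the photometer's. The well is 16 x 16 mm inside, 22 mm deep. With the groove level with the slot's mouth the tip is 6 mm above this point.
- beaker_500: Bystander: clear plastic beaker, 100 mm wide, 136 mm tall, loose; origin at the middle of its underside.
- cal_bottle_0: Bystander: small white bottle, 45 mm wide, 83 mm tall, loose; origin at the middle of its underside.
- tweezers: Bystander: metal tweezers, 126 mm long, lying loose on the bench; origin at the middle of the underside.
- timer: Bystander: small white timer, 54 x 66 x 22 mm, lying loose; origin at the middle of the underside.
Not all that is in view belongs to the job. What is shaped like the shutter_blade but brown or pink is not meant.

How it is judged:
By the outcome, as a careful person would: the job done as asked, in the order asked, and still so for the second after the job is handed in, while the arm keeps its last pose, push and grip.
It also fails if it takes over 64 s, if anything falls off the work surface, if the arm or the gripper's body presses on something with over 40 N, if the wrist force passes 120 N, or if a joint passes its speed limit or range.

ROBOT

A 6-joint arm with a two-finger parallel gripper is mounted at the origin on a cart in front of the work surface, level with it; the furniture and walls round the work are solid. World frame = base frame: x ahead of the robot, y to its left, z up, the work surface at z = 0. Lengths are in m, angles in rad, forces in N, time in s.
With the tool pointing down it reaches from about 0.35 to 0.975 m from the base axis. Payload 4.9 kg.
Tool frame: the origin (TCP) lies on the front face of the gripper's body, between the roots of the fingers; the fingertips stand ctrl.finger_overhang ahead of it and the grasp point (between the pads) lies 54 mm ahead of it (ctrl.finger_overhang is the distance from the TCP to the fingertips, in m); z points along the fingers, y is the line along which they close (so a half turn about z gives the same grasp; the last joint's range is limited). The gripper opens to 85 mm and grips with 20 to 120 N. Pads are 22 mm wide; open, the fingers measure 114 mm over their backs; the gripper's body (76 mm by 85 mm) begins 54 mm behind the grasp point. The pads swing forward as they close: fully open they stand 13 mm farther back than shut.
Start: joints at [1.048, 0.053, 1.613, -0, 1.476, -0.119], TCP at [0.246, 0.575, 0.304] pointing down, gripper open.
Joint ranges: [-3.01, 3.01], [-1.01, 2.22], [0.06, 2.58], [-1.02, 4.17], [0.09, 2.62], [-3.14, 3.14]. Speed limits (rad/s): [2.57, 2.57, 3.14, 3.14, 3.14, 3.14].

INTERFACE

Orientations are given as a rotation vector (axis times angle).
In Python, from station import ctrl, vision gives the robot as it stands. The module is installed in compiled form; this text tells all that it offers.
- The arm moves only by the tool drive_tool, never from a script. Its argument "rows" is a list of rows, each a list of 2 entries, a list of its own where there are three numbers: the shift along the tool's x, y, z in m, then the turn about the tool's z in rad. A call has 1 to 10 rows; each row shifts and turns the commanded pose from where the row before left it, along the tool's axes as they then stand; what a row does not reach is not made up. A row lasts 1/10 s, in which the tool goes at most 50 mm and 8.59 degrees, less where a joint would pass 70% of its speed; a pose out of reach is approached as far as the arm can. A call with a gripper value outside its range is refused whole. "jaw" is the closure, from 0 (fully open) to 1 (shut), set as the call begins (left out, the last holds). The fingers move at their own pace and stop on an object; "grip_force" is the grip in N (left out, the last holds). Time passes only in rows, so rows that do not move let the fingers close. It gives the time, the measured TCP pose, the force, the opening and the grip force at its end, in the units of the state.
- ctrl.get_obs(): the state, without advancing time (a new reading comes with each control period).
- vision.get_image(name): name is "side" or "top" or "wrist"; returns a dict with "image" (400x640x3 uint8, blue, green, red), "vertical_fov" (degrees; the focal length in pixels is half the picture's height over the tangent of half this angle, whatever the lens; pixels are square), "cx", "cy" (the principal point, pixels), "R" (3x3) and "t" (3): a world point X has camera coordinates R X + t. Camera axes: x right, y down, z forward; pixel columns grow to the right and rows downward; lengths in m; the calibration is good to about 2 mm. A picture is of the moment at which its call begins. There is no depth.
- ctrl.finish_job(): hands the job in; it is judged then, once.
The state is a dict: "t": time; "q": joint angles; "dq": joint speeds; "effort": joint torques, N m; "tool_pos": TCP position; "tool_rot": TCP orientation; "contact_force": force on the tool from outside, world axes, zero at the start; "wrist_torque": the same for the moment, N m; "opening": finger opening in m; "grip_force": force on a finger pad.
Only numpy, scipy, OpenCV 4.12 (cv2) and the standard library are available. Lean on these libraries where they do the work, as an engineer would, in place of code of your own. Each camera call takes 0.05 s, during which the arm holds its last target. There are 200 camera calls.

## Working session

There is one attempt and no reset: what is moved stays moved. The work goes in short steps, Python scripts to look and compute and a tool call to move; the robot and the scene stay as the last step left them, time stands still between calls to the robot, and variables do not carry over. Pictures are saved under pics/ and viewed, at most 15 in all, crops included, and the job is handed in when it is done.

Besides the shell and the picture viewer there is one more tool, called after "Request:" by a JSON object that holds its "op" and its "data", one argument or row to a line. drive_tool: Moves the arm, as the interface text tells. Its arguments: {"type":"object","properties":{"rows":{"type":"array","items":{"type":"array"}},"jaw":{"type":"number"},"grip_force":{"type":"number"}},"required":["rows"]}

```bash
mkdir -p pics; cat > h.py <<'E'
import numpy as np, cv2, json
from scipy.spatial.transform import Rotation as Ro
from station import ctrl, vision
def shot(n,f):
    d=vision.get_image(n); cv2.imwrite('pics/'+f+'.png',d['image'])
    np.savez('pics/'+f+'.npz',**{k:np.array(v) for k,v in d.items()}); return d
def load(f): return dict(np.load('pics/'+f+'.npz'))
def ray(d,u,v):
    f=200/np.tan(np.radians(float(d['vertical_fov']))/2)
    R=d['R'];c=-R.T@d['t'];w=R.T@np.array([(u-d['cx'])/f,(v-d['cy'])/f,1]);return c,w/np.linalg.norm(w)
def plane(d,u,v,z):
    c,w=ray(d,u,v);return c+w*(z-c[2])/w[2]
def proj(d,X):
    f=200/np.tan(np.radians(float(d['vertical_fov']))/2)
    p=d['R']@np.array(X)+d['t'];return np.array([p[0]/p[2]*f+d['cx'],p[1]/p[2]*f+d['cy']])
def two(d1,p1,d2,p2):
    c1,w1=ray(d1,*p1);c2,w2=ray(d2,*p2)
    s=np.linalg.lstsq(np.c_[w1,-w2],c2-c1,rcond=None)[0]
    a=c1+s[0]*w1;b=c2+s[1]*w2;return (a+b)/2,np.linalg.norm(a-b)
E
python3 - <<'E'
from h import *
for n in('top','side','wrist'):
    d=shot(n,n+'0');print(n,d['vertical_fov'],d['cx'],d['cy'],(-d['R'].T@d['t']).round(3),d['R'].round(2).tolist())
o=ctrl.get_obs();print(o['tool_pos'],Ro.from_rotvec(o['tool_rot']).as_matrix().round(3),ctrl.finger_overhang,o['t'])
E
```

```text
top 47.37537923828658 313.3927892486271 198.00276673663924 [ 0.321 -0.079  1.566] [[0.01, -1.0, 0.0], [-0.98, -0.01, -0.17], [0.17, 0.0, -0.98]]
side 53.45090883098993 308.4014629872078 199.94099472561277 [ 0.153 -0.858  0.735] [[0.87, -0.49, -0.02], [-0.31, -0.51, -0.8], [0.38, 0.7, -0.6]]
wrist 71.14212855287863 322.14247296386435 200.55220626507133 [0.179 0.603 0.373] [[0.39, 0.92, -0.0], [0.88, -0.38, 0.29], [0.26, -0.12, -0.96]]
[0.2453806  0.57441921 0.30294763] [[-0.92   0.393 -0.001]
 [ 0.393  0.92  -0.001]
 [ 0.    -0.002 -1.   ]] 0.0726 0.15
```

View pics/top0.png

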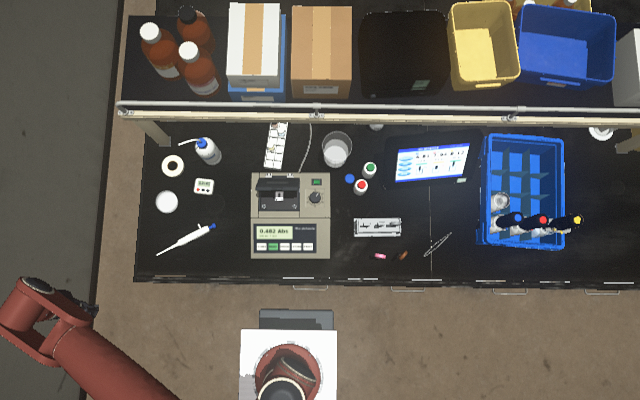

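View pics/side0.png

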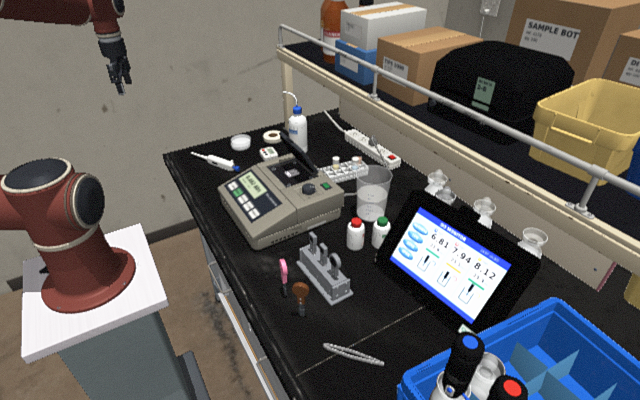

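The top view shows the photometer at about (290,215), its lid at (280,190) and the rack at (377,227). In the side view, the round head seems to be the leftmost of the rack's three blades. I'll crop both views to check.

```bash
python3 - <<'E'
from h import *
a=load('top0')['image'][165:265,245:410];b=load('side0')['image'][125:310,215:400]
a=cv2.resize(a,None,fx=4.5,fy=4.5,interpolation=cv2.INTER_CUBIC)[:, :]
b=cv2.resize(b,None,fx=3.2,fy=3.2,interpolation=cv2.INTER_CUBIC)
cv2.imwrite('pics/ca.png',a);cv2.imwrite('pics/cb.png',b)
d=load('top0')
print('rack',[plane(d,u,v,.05).round(3) for u,v in((354,220),(400,220),(400,237),(354,237))])
print('photo',[plane(d,u,v,.098).round(3) for u,v in((251,173),(330,173),(330,259),(251,259))])
E
```

```text
rack [array([ 0.514, -0.214,  0.05 ]), array([ 0.516, -0.368,  0.05 ]), array([ 0.459, -0.367,  0.05 ]), array([ 0.457, -0.214,  0.05 ])]
photo [array([0.659, 0.13 , 0.098]), array([ 0.663, -0.13 ,  0.098]), array([ 0.381, -0.133,  0.098]), array([0.377, 0.119, 0.098])]
```

View pics/ca.png

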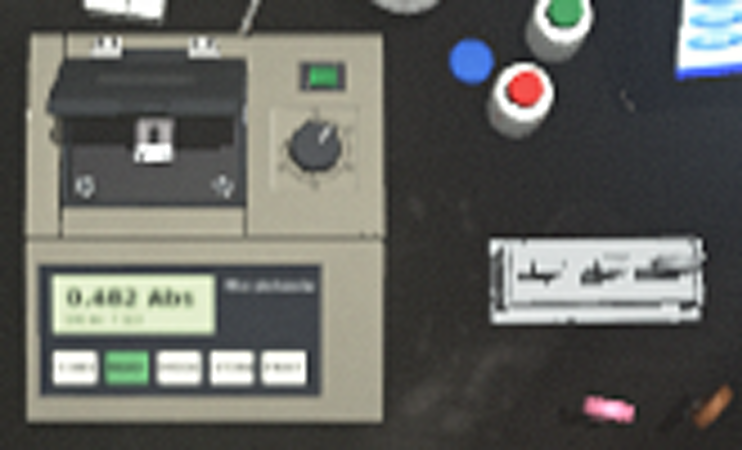

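View pics/cb.png

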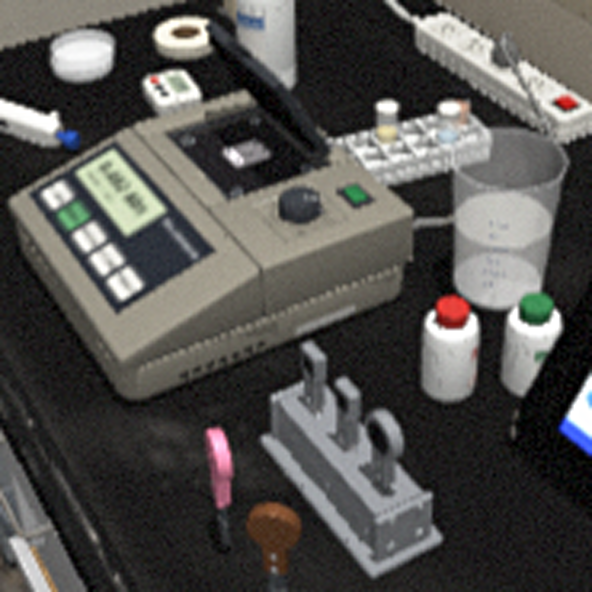

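The crops show the round head in the rack's right-hand slot: about (394,223) in top, (334,262) in side. The slot bezel is at about (279,194) in top and (292,173) in side.

```bash
python3 - <<'E'
from h import *
t=load('top0');s=load('side0')
print('head two',two(t,(394.3,223.4),s,(334.4,261.6)),'planes',plane(t,394.3,223.4,.1),plane(s,334.4,261.6,.1))
print('slot two',two(t,(279.4,193.9),s,(291.9,172.8)),plane(t,279.4,193.9,.092),plane(s,291.9,172.8,.092))
f=lambda c,o,k:(o[0]+c[0]/k,o[1]+c[1]/k)
A=lambda u,v:f((u,v),(245,165),4.5);B=lambda u,v:f((u,v),(215,125),3.2)
for n,p,q in(('lidL',(52,112),(210,27)),('lidR',(244,112),(232,33)),('pink',(630,410),(217,435)),('brown',(715,400),(275,520)),('fa',(540,270),(313,355)),('fb',(600,270),(347,390))):
    print(n,two(t,A(*p),s,B(*q)))
for z in(.3,.4,.5):print('rail',z,plane(t,300,112,z),plane(s,400,105,z))
o=ctrl.get_obs();R=Ro.from_rotvec(o['tool_rot']).as_matrix();print(R.T@(-R[:,2]*0))
E
```

```text
head two (array([ 0.49806746, -0.33988582,  0.09777864]), np.float64(0.0010692352901698953)) planes [ 0.49829455 -0.33971247  0.1       ] [ 0.49633273 -0.34156301  0.1       ]
slot two (array([0.58934831, 0.03570719, 0.09226598]), np.float64(0.003629281875804733)) [0.59112661 0.03511797 0.092     ] [0.58767065 0.03634576 0.092     ]
lidL (array([0.5853334 , 0.09676905, 0.19548748]), np.float64(0.003695797946777764))
lidR (array([ 0.56176549, -0.03103247,  0.25675604]), np.float64(0.024985453887855114))
pink (array([ 0.39064663, -0.30420731,  0.1245583 ]), np.float64(0.0019001782973586394))
brown (array([ 0.39931493, -0.36844438,  0.09929886]), np.float64(0.003048122445955566))
fa (array([ 0.49387142, -0.24569866,  0.10183427]), np.float64(0.0051549345984729196))
fb (array([ 0.49559855, -0.28934144,  0.1009556 ]), np.float64(0.007287912883055808))
rail 0.3 [ 0.79664183 -0.03428897  0.3       ] [ 0.84466595 -0.10986824  0.3       ]
rail 0.4 [ 0.75905392 -0.03781711  0.4       ] [ 0.68588561 -0.2816639   0.4       ]
rail 0.5 [ 0.72146602 -0.04134525  0.5       ] [ 0.52710526 -0.45345957  0.5       ]
[0. 0. 0.]
```

Request:
{"op": "drive_tool", "data": {
  "rows": [
    [[0, 0, 0], -0.135],
    [[0, 0, 0], -0.135],
    [[0, 0, 0], -0.134],
    [[-0.019, -0.041, 0], 0],
    [[-0.019, -0.041, 0], 0],
    [[-0.019, -0.041, 0], 0],
    [[-0.019, -0.041, 0], 0],
    [[-0.019, -0.041, 0], 0],
    [[-0.019, -0.041, 0], 0],
    [[0, 0, 0], 0]
  ],
  "jaw": 1
}}

```text
t: 1.15
tool_pos: [0.3612, 0.3251, 0.3036]
tool_rot: [0.009, 3.141, -0.002]
contact_force: [-0.7, 0.6, -0.3]
opening: -0.0001
grip_force: 0.0
```

Request:
{"op": "drive_tool", "data": {
  "rows": [
    [[-0.018, -0.041, 0.007], 0],
    [[-0.018, -0.041, 0.007], 0],
    [[-0.018, -0.041, 0.007], 0],
    [[-0.018, -0.041, 0.007], 0],
    [[-0.018, -0.041, 0.007], 0],
    [[-0.018, -0.041, 0.007], 0],
    [[-0.018, -0.043, 0.008], 0],
    [[0, 0, 0], 0]
  ]
}}

```text
t: 1.95
tool_pos: [0.4865, 0.0362, 0.2525]
tool_rot: [-0.009, -3.14, 0.002]
contact_force: [-0.3, 0.8, -0.3]
opening: 0.0
grip_force: 0.0
```

```bash
python3 - <<'E'
from h import *
shot('wrist','w1');shot('side','s1');print(ctrl.get_obs()['tool_pos'])
a=load('w1')['image'];b=load('s1')['image']
b=cv2.resize(b[40:260,180:410],None,fx=1.8,fy=1.8);c=np.zeros((400,800,3),np.uint8);c[:396,:414]=b;c[:241,414:]=cv2.resize(a,(386,241));cv2.imwrite('pics/v1.png',c)
E
```

```text
[0.48571858 0.03941745 0.2533302 ]
```

View pics/v1.png

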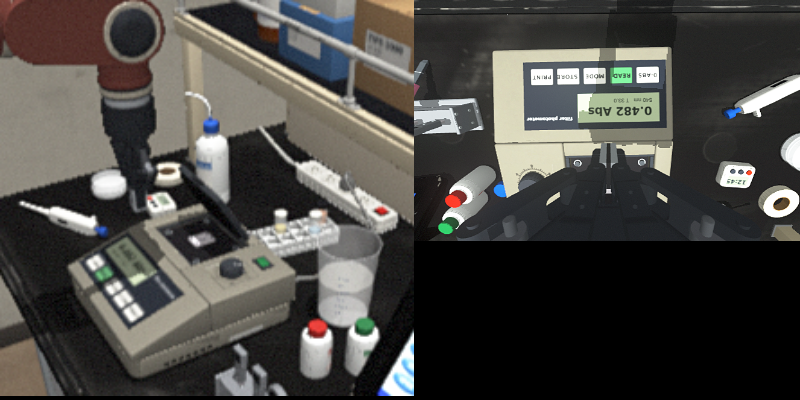

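The closed fingers are in front of the lid, level with its upper part. Pushing +x now.

Request:
{"op": "drive_tool", "data": {
  "rows": [
    [[-0.03, 0, 0], 0],
    [[-0.03, 0, 0], 0],
    [[-0.02, 0, 0], 0],
    [[-0.012, 0, 0], 0],
    [[-0.012, 0, 0], 0],
    [[-0.012, 0, 0], 0],
    [[-0.012, 0, 0], 0],
    [[-0.01, 0, 0], 0],
    [[0, 0, 0], 0]
  ]
}}

```text
t: 2.95
tool_pos: [0.6248, 0.0397, 0.2537]
tool_rot: [-0.0, 3.141, -0.0]
contact_force: [-0.7, 0.6, -0.3]
opening: -0.0
grip_force: 0.0
```

Request:
{"op": "drive_tool", "data": {
  "rows": [
    [[-0.006, 0, 0], 0],
    [[-0.006, 0, 0], 0],
    [[-0.004, 0, 0], 0],
    [[0, 0, 0], 0]
  ]
}}

```text
t: 3.35
tool_pos: [0.6395, 0.0398, 0.2538]
tool_rot: [0.0, -3.14, -0.0]
contact_force: [-3.6, 1.2, 1.9]
opening: 0.0001
grip_force: 2.1
```

```bash
python3 - <<'E'
from h import *
shot('side','s2');b=load('s2')['image']
b=cv2.resize(b[80:230,220:400],None,fx=3.5,fy=3.5,interpolation=2);cv2.imwrite('pics/v2.png',b)
E
```

```text
(no output)
```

View pics/v2.png

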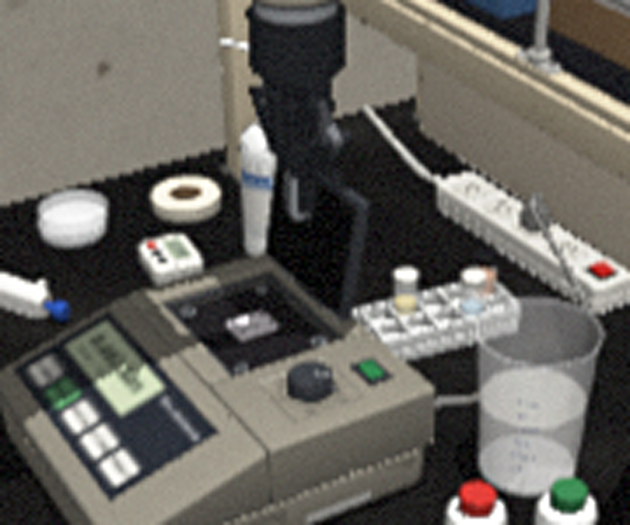

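The lid's right edge, (345,305) to (362,200) in the crop, is now close to upright. I'll push a little further towards the stop.

Request:
{"op": "drive_tool", "data": {
  "rows": [
    [[-0.004, 0, 0], 0],
    [[-0.004, 0, 0], 0],
    [[-0.003, 0, 0], 0],
    [[0, 0, 0], 0]
  ]
}}

```text
t: 3.8
tool_pos: [0.6426, 0.04, 0.2537]
tool_rot: [0.001, -3.112, 0.001]
contact_force: [-41.8, -0.9, 22.0]
opening: -0.0001
grip_force: 22.5
```

The stop is reached (force jumped). Backing off and rising for a wrist-camera look at the slot.

Request:
{"op": "drive_tool", "data": {
  "rows": [
    [[0.02, 0, 0], 0],
    [[0.03, 0, 0], 0],
    [[0.025, 0, -0.025], 0],
    [[0, 0, -0.025], 0],
    [[0, 0, 0], 0],
    [[0, 0, 0], 0]
  ]
}}

```text
t: 4.4
tool_pos: [0.5763, 0.0396, 0.3046]
tool_rot: [-0.0, 3.139, -0.001]
contact_force: [-0.2, 0.5, -0.8]
opening: -0.0001
grip_force: 0.0
```

```bash
python3 - <<'E'
from h import *
print(ctrl.get_obs()['tool_pos'],ctrl.get_obs()['contact_force'])
d=shot('wrist','w3');shot('side','s3')
p=proj(d,[.589,.036,.092]);print(p,(-d['R'].T@d['t']))
u,v=p.astype(int);a=cv2.resize(d['image'][max(v-40,0):v+40,u-55:u+55],None,fx=5,fy=5,interpolation=2)
b=cv2.resize(load('s3')['image'][115:195,270:340],None,fx=3.5,fy=3.5,interpolation=2)
c=np.zeros((400,800,3),np.uint8);c[:a.shape[0],:550]=a;c[:280,555:800]=b;cv2.imwrite('pics/v3.png',c);print(u-55,max(v-40,0))
E
```

```text
[0.57625276 0.03963288 0.30462717] [-0.23984171  0.46745262 -0.77395548]
[319.11620964 200.56478129] [0.503253   0.03976516 0.3747059 ]
264 160
```

View pics/v3.png

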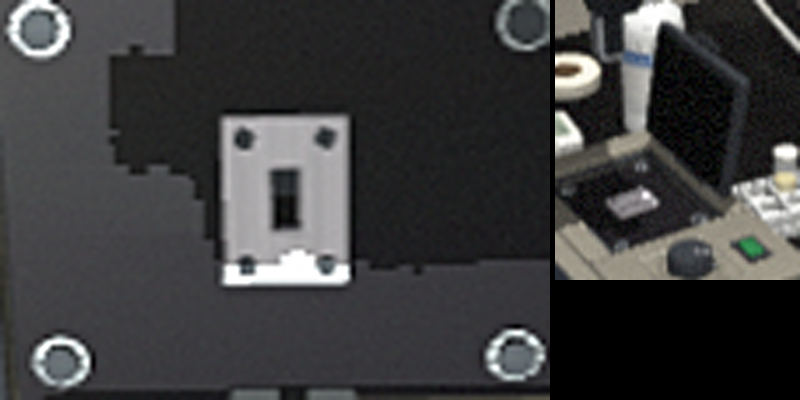

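The lid is fully back. The slot in the wrist crop is centred at (285,200), so about (321,200) in the full image. I'll measure the slot position and photometer yaw from the bolts.

```bash
python3 - <<'E'
from h import *
d=load('w3');g=lambda u,v:(264+u/5-.4,160+v/5-.4)
print('slot',plane(d,*g(285.5,200.5),.092),'bez',plane(d,*g(285.5,199.5),.092))
P=[plane(d,*g(*p),.092)[:2] for p in((38,30),(525,22),(515,353),(60,360))]
print(np.round(P,4))
for i,j in((1,0),(2,3)):
    v=P[j]-P[i];print('yaw',np.arctan2(-v[0],v[1]))
for i,j in((0,3),(1,2)):
    v=P[j]-P[i];print('yaw2',np.arctan2(v[1],v[0]))
o=ctrl.get_obs();print(o['tool_pos'],Ro.from_rotvec(o['tool_rot']).as_matrix().round(4))
E
```

```text
slot [0.58804656 0.03767528 0.092     ] bez [0.58782624 0.03767577 0.092     ]
[[ 0.5518 -0.0126]
 [ 0.5502  0.0864]
 [ 0.6228  0.0877]
 [ 0.6245 -0.0117]]
yaw -3.1255018190537034
yaw -3.124943953912912
yaw2 0.012620355189237592
yaw2 0.01741280443859826
[0.57559424 0.03969052 0.30248306] [[-1.     -0.     -0.0014]
 [-0.      1.     -0.    ]
 [ 0.0014 -0.     -1.    ]]
```

Request:
{"op": "drive_tool", "data": {
  "rows": [
    [[0.009, -0.042, 0], 0],
    [[0.009, -0.042, 0], 0],
    [[0.009, -0.042, 0], 0],
    [[0.009, -0.042, 0], 0],
    [[0.009, -0.042, 0], 0],
    [[0.009, -0.042, 0], 0],
    [[0.009, -0.042, 0], 0],
    [[0.009, -0.042, 0], 0],
    [[0.007, -0.042, 0], 0],
    [[0, 0, 0], 0]
  ],
  "jaw": 0.35
}}

```text
t: 5.5
tool_pos: [0.4953, -0.3424, 0.3017]
tool_rot: [-0.008, -3.139, -0.0]
contact_force: [-0.2, -0.1, 0.3]
opening: 0.0554
grip_force: 0.0
```

```bash
python3 - <<'E'
from h import *
o=ctrl.get_obs();print(o['q'],o['tool_pos'],o['opening'])
E
```

```text
[-7.27940277e-01  1.38369215e-03  1.66883249e+00 -1.50100919e-03
  1.47342283e+00 -2.29328480e+00] [ 0.49526543 -0.34241101  0.3017365 ] 0.055350887585543664
```

Request:
{"op": "drive_tool", "data": {
  "rows": [
    [[0, 0, 0.005], 0.145],
    [[0, 0, 0.005], 0.145],
    [[0, 0, 0.005], 0.145],
    [[0, 0, 0.005], 0.145],
    [[0, 0, 0.005], 0.145],
    [[0, 0, 0.005], 0.145],
    [[0, 0, 0], 0.145],
    [[0, 0, 0], 0.145],
    [[0, 0, 0], 0.145],
    [[0, 0, 0], 0.145]
  ]
}}

```text
t: 6.5
tool_pos: [0.4968, -0.3374, 0.2721]
tool_rot: [-2.088, -2.344, -0.0]
contact_force: [-0.5, 0.3, -0.3]
opening: 0.0555
grip_force: 0.0
```

Request:
{"op": "drive_tool", "data": {
  "rows": [
    [[0, 0, 0], 0.12],
    [[0, 0, 0], 0],
    [[0, 0, 0], 0]
  ]
}}

```text
t: 6.8
tool_pos: [0.4967, -0.3377, 0.2728]
tool_rot: [-2.216, -2.225, 0.0]
contact_force: [-0.1, -0.7, 0.7]
opening: 0.0551
grip_force: 0.0
```

```bash
python3 - <<'E'
from h import *
o=ctrl.get_obs();print(o['tool_pos'],o['tool_rot'])
d=shot('wrist','w4');print(proj(d,[.497,-.34,.11]),proj(d,[.495,-.27,.05]))
cv2.imwrite('pics/v4.png',cv2.resize(d['image'][60:400,120:520],None,fx=1.76,fy=1.76,interpolation=2))
E
```

```text
[ 0.49674063 -0.33768889  0.27275045] [-2.21585286e+00 -2.22459421e+00  7.18033666e-05]
[322.23528882 206.5500573 ] [320.5544615 122.2397921]
```

View pics/v4.png

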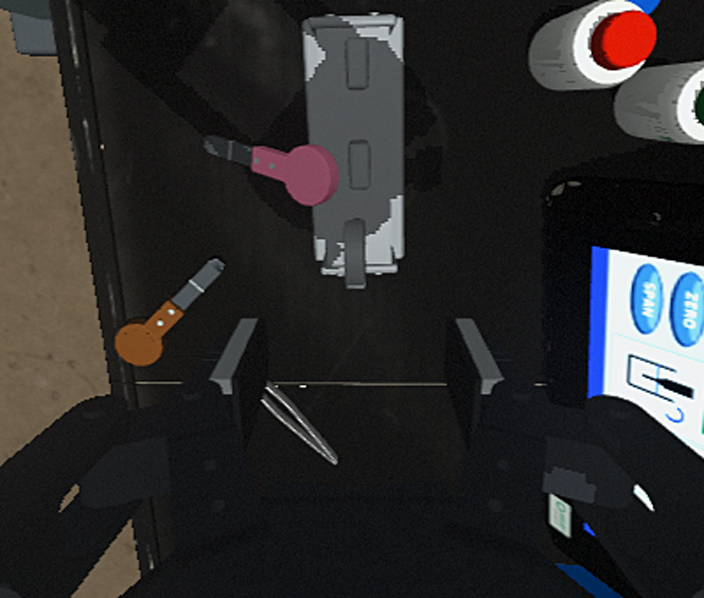

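The wrist view shows the shutter head edge-on at (355,253) and the two filter blades at (357,62) and (360,163). The pink and brown dummies seem to lie differently from before, so I'll check the other views before going down.

```bash
python3 - <<'E'
from h import *
d=shot('top','t5');s=shot('side','s5')
a=cv2.resize(d['image'][205:275,340:440],None,fx=4,fy=4,interpolation=2)
b=cv2.resize(s['image'][180:320,235:335+20],None,fx=3.3,fy=3.3,interpolation=2)
c=np.zeros((470,800,3),np.uint8);c[:280,:400]=a;c[:462,402:402+396]=b[:, :396];cv2.imwrite('pics/v5.png',c)
def cen(im,lo,hi):
    m=cv2.inRange(cv2.cvtColor(im,cv2.COLOR_BGR2HSV),lo,hi);ys,xs=np.nonzero(m);return xs,ys
E
```

```text
(no output)
```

View pics/v5.png

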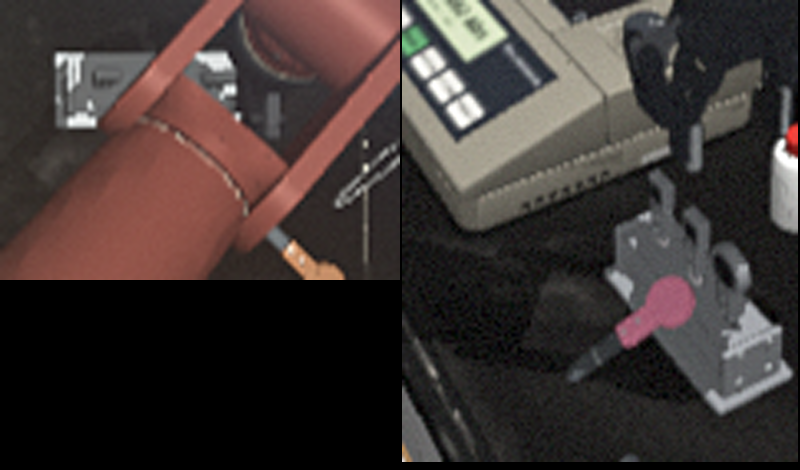

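The pink and brown dummies were unstable and have toppled by themselves. Both lie flat and low on the bench, clear of the fingers' path. Now the precise head and rack axes from the wrist image.

```bash
python3 - <<'E'
from h import *
d=load('w4');g=lambda u,v:(120+u/1.76-.2,60+v/1.76-.2)
print('head',plane(d,*g(355,253.5),.1))
print('filt tops',plane(d,*g(357.5,62),.109),plane(d,*g(360,163),.109))
# rack edges
P=[plane(d,*g(*p),.05)[:2] for p in((304,18),(403,18),(404,256),(316,262))];print(np.round(P,4))
v=P[1]-P[2];print('yaw right edge',np.arctan2(-v[0],v[1]))
s=load('s5');print('side head',plane(s,235+732/3.3-402/3.3,180+268/3.3,.1), 'pink',plane(s,235+(668-402)/3.3,180+302/3.3,.03))
o=ctrl.get_obs();print(o['tool_pos'],Ro.from_rotvec(o['tool_rot']).as_matrix().round(4).tolist(), -d['R'].T@d['t'])
E
```

```text
head [ 0.49632348 -0.34064439  0.1       ]
filt tops [ 0.49724377 -0.24828595  0.109     ] [ 0.49860097 -0.29301964  0.109     ]
[[ 0.468  -0.2218]
 [ 0.522  -0.2217]
 [ 0.5268 -0.3579]
 [ 0.4717 -0.362 ]]
yaw right edge 0.03514012495761897
side head [ 0.49810393 -0.34123994  0.1       ] pink [ 0.47809737 -0.28942742  0.03      ]
[ 0.49677104 -0.33803889  0.27349203] [[-0.0025, 1.0, -0.0004], [1.0, 0.0025, 0.0004], [0.0004, -0.0004, -1.0]] [ 0.49705354 -0.26439339  0.34314828]
```

Request:
{"op": "drive_tool", "data": {
  "rows": [
    [[-0.0026, 0, 0.03], -0.025],
    [[0, 0, 0.03], 0],
    [[0, 0, 0.03], 0],
    [[0, 0, 0.02], 0],
    [[0, 0, 0.009], 0],
    [[0, 0, 0], 0],
    [[0, 0, 0], 0]
  ]
}}

```text
t: 7.65
tool_pos: [0.4973, -0.3413, 0.1561]
tool_rot: [2.191, 2.249, 0.0]
contact_force: [0.7, 0.4, 0.0]
opening: 0.0555
grip_force: 0.0
```

Request:
{"op": "drive_tool", "data": {
  "rows": [
    [[0, 0, 0], 0],
    [[0, 0, 0], 0],
    [[0, 0, 0], 0],
    [[0, 0, 0], 0],
    [[0, 0, 0], 0],
    [[0, 0, 0], 0],
    [[0, 0, 0], 0],
    [[0, 0, 0], 0]
  ],
  "jaw": 1,
  "grip_force": 40
}}

```text
t: 8.45
tool_pos: [0.4971, -0.3412, 0.1558]
tool_rot: [2.191, 2.249, -0.0]
contact_force: [-1.2, -0.6, 5.9]
opening: 0.0092
grip_force: 44.0
```

Request:
{"op": "drive_tool", "data": {
  "rows": [
    [[0, 0, -0.006], 0],
    [[0, 0, -0.008], 0],
    [[0, 0, -0.01], 0],
    [[0, 0, -0.01], 0],
    [[0, 0, -0.01], 0],
    [[0, 0, -0.01], 0],
    [[0, 0, -0.02], 0],
    [[0, 0, -0.03], 0],
    [[0, 0, -0.03], 0],
    [[0, 0, 0], 0]
  ]
}}

```text
t: 9.45
tool_pos: [0.4982, -0.3422, 0.2957]
tool_rot: [2.185, 2.243, 0.0]
contact_force: [0.3, -0.2, 0.1]
opening: 0.0097
grip_force: 43.2
```

```bash
python3 - <<'E'
from h import *
o=ctrl.get_obs();print(o['tool_pos'],o['contact_force'])
s=shot('side','s6');w=shot('wrist','w6')
c=np.zeros((600,800,3),np.uint8);c[:390,:400]=cv2.resize(s['image'][140:300,230:394],(400,390),interpolation=2);c[:500,400:]=cv2.resize(w['image'][100:400,200:440],(400,500));cv2.imwrite('pics/v6.png',c)
E
```

```text
[ 0.49819245 -0.34217157  0.29568807] [ 0.26809408 -0.24002649  0.11802456]
```

View pics/v6.png

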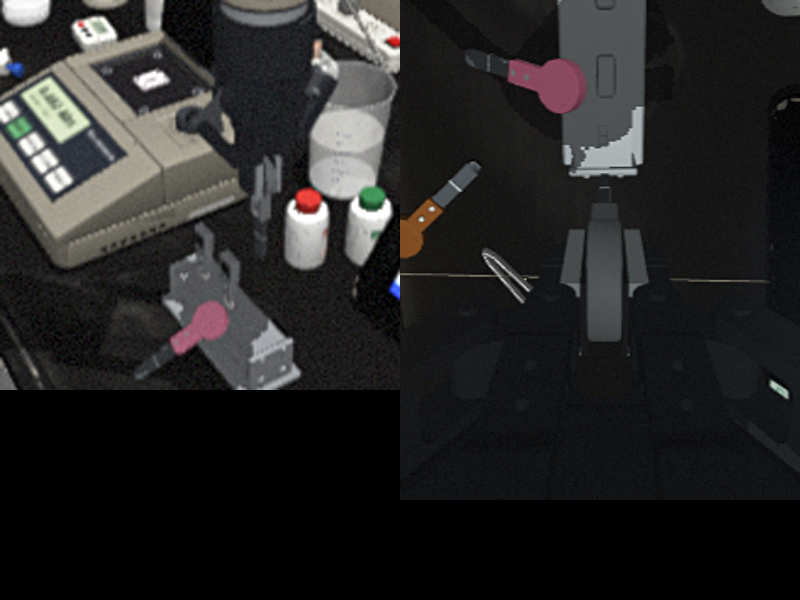

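The blade is held upright and the two filter blades still stand. Carrying it over to the slot.

Request:
{"op": "drive_tool", "data": {
  "rows": [
    [[0.021, 0.006, 0], 0],
    [[0.042, 0.011, 0], 0],
    [[0.042, 0.011, 0], 0],
    [[0.042, 0.011, 0], 0],
    [[0.042, 0.011, 0], 0],
    [[0.042, 0.011, 0], 0],
    [[0.042, 0.011, 0], 0],
    [[0.042, 0.011, 0], 0],
    [[0.042, 0.011, 0], 0],
    [[0.021, 0.006, 0], 0]
  ]
}}

```text
t: 10.55
tool_pos: [0.5861, 0.0428, 0.2867]
tool_rot: [-2.187, -2.251, 0.003]
contact_force: [-0.8, -0.3, -0.5]
opening: 0.0096
grip_force: 43.2
```

Request:
{"op": "drive_tool", "data": {
  "rows": [
    [[0, 0, 0], -0.142],
    [[0, 0, 0], -0.142],
    [[0, 0, 0], -0.142],
    [[0, 0, 0], -0.142],
    [[0, 0, 0], -0.142],
    [[0, 0, 0], -0.142],
    [[0, 0, 0], -0.142],
    [[0, 0, 0], -0.142],
    [[0, 0, 0], -0.142],
    [[0, 0, 0], -0.142]
  ]
}}

```text
t: 11.55
tool_pos: [0.5859, 0.0396, 0.2866]
tool_rot: [-0.187, -3.132, 0.0]
contact_force: [0.5, -0.5, -0.5]
opening: 0.0094
grip_force: 43.1
```

Request:
{"op": "drive_tool", "data": {
  "rows": [
    [[0, 0, 0], -0.141],
    [[0, 0, 0], 0],
    [[0, 0, 0], 0],
    [[0, 0, 0], 0]
  ]
}}

```text
t: 11.95
tool_pos: [0.5866, 0.0397, 0.2881]
tool_rot: [0.022, -3.14, -0.0]
contact_force: [0.4, 0.6, -0.6]
opening: 0.0092
grip_force: 43.1
```

```bash
python3 - <<'E'
from h import *
o=ctrl.get_obs();print(o['tool_pos'],o['tool_rot'],o['contact_force'])
R=Ro.from_rotvec(o['tool_rot']).as_matrix();print(R.round(4).tolist())
s=shot('side','s7');w=shot('wrist','w7')
print('wr slot',proj(w,[.588,.0377,.092]),'side slot',proj(s,[.588,.0377,.092]))
T=o['tool_pos']
for k in(.146,.12,.054):
    X=T+R[:,2]*k;print(k,proj(w,X),proj(s,X))
c=np.zeros((420,800,3),np.uint8);c[:,:400]=cv2.resize(w['image'][130:235,270:370],(400,420),interpolation=2)
c[:,400:]=cv2.resize(s['image'][100:205,240:340],(400,420),interpolation=2);cv2.imwrite('pics/v7.png',c)
E
```

```text
[0.5865715  0.03965056 0.28810171] [ 2.23805309e-02 -3.14004866e+00 -1.01001685e-04] [ 0.40670314  0.59477257 -0.58967723]
[[-0.9999, -0.0143, -0.0015], [-0.0143, 0.9999, 0.0001], [0.0015, 0.0001, -1.0]]
wr slot [320.50646468 195.00019188] side slot [291.78733989 172.5559538 ]
0.146 [322.49962385 209.50668028] [290.18883145 157.87645235]
0.12 [322.49049975 220.89256428] [289.76643634 150.03029219]
0.054 [322.4527827  267.95936064] [288.64023219 129.11059462]
```

View pics/v7.png

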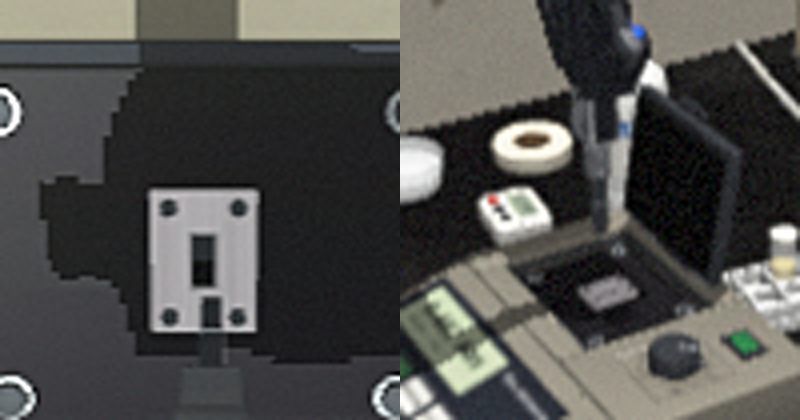

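The wrist view agrees with the earlier slot position (320.5,195), and the tip shows at (322,204). I'll correct by about 2 mm in x and y, go down to just above the mouth, and look again.

Request:
{"op": "drive_tool", "data": {
  "rows": [
    [[-0.002, -0.002, 0.01], 0],
    [[0, 0, 0.012], 0],
    [[0, 0, 0.01], 0],
    [[0, 0, 0.007], 0],
    [[0, 0, 0], 0],
    [[0, 0, 0], 0],
    [[0, 0, 0], 0]
  ]
}}

```text
t: 12.75
tool_pos: [0.5892, 0.0377, 0.2505]
tool_rot: [-0.025, 3.14, -0.0]
contact_force: [-0.4, -0.4, -1.2]
opening: 0.0093
grip_force: 43.1
```

```bash
python3 - <<'E'
from h import *
P=[]
o=ctrl.get_obs();print(o['tool_pos'],o['contact_force'])
R=Ro.from_rotvec(o['tool_rot']).as_matrix();T=o['tool_pos']
w=shot('wrist','w8');s=shot('side','s8')
print('wr slot',proj(w,[.588,.0377,.092]));
for k in(.1475,.12,.054):print(k,proj(w,T+R[:,2]*k),proj(s,T+R[:,2]*k))
c=np.zeros((600,800,3),np.uint8);c[:600,:400]=cv2.resize(w['image'][170:245,295:345],(400,600),interpolation=2)
c[:480,400:]=cv2.resize(s['image'][120:192,265:325],(400,480),interpolation=2);cv2.imwrite('pics/v8.png',c)
E
```

```text
[0.58921266 0.03769159 0.25054269] [-0.40605252 -0.42934322 -1.23948824]
wr slot [322.54804278 203.59450184]
0.1475 [322.50043495 209.20749659] [292.03087636 169.28910882]
0.12 [322.49136021 221.20645771] [291.59733899 161.31878357]
0.054 [322.45564636 268.42861917] [290.50460281 141.22948257]
```

View pics/v8.png

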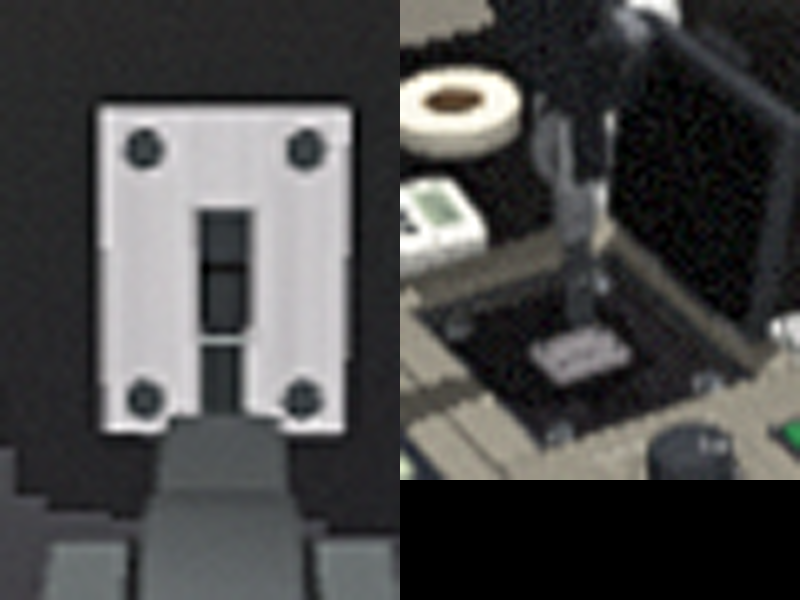

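The crop shows the groove as a bright line at (222,340), centred in y on the slot (centre about (224,274)). The tip's front edge at about 268 is in line with the slot in x. Lowering slowly while watching the force.

Request:
{"op": "drive_tool", "data": {
  "rows": [
    [[0.0005, 0, 0.003], 0],
    [[0, 0, 0.003], 0],
    [[0, 0, 0.003], 0],
    [[0, 0, 0.002], 0],
    [[0, 0, 0.002], 0],
    [[0, 0, 0.002], 0],
    [[0, 0, 0], 0],
    [[0, 0, 0], 0]
  ]
}}

```text
t: 13.65
tool_pos: [0.5884, 0.0377, 0.2349]
tool_rot: [0.026, -3.141, 0.0]
contact_force: [0.4, -0.6, -0.2]
opening: 0.0097
grip_force: 43.1
```

Request:
{"op": "drive_tool", "data": {
  "rows": [
    [[0, 0, 0.0015], 0],
    [[0, 0, 0.0015], 0],
    [[0, 0, 0.0015], 0],
    [[0, 0, 0.0015], 0],
    [[0, 0, 0], 0],
    [[0, 0, 0], 0]
  ]
}}

```text
t: 14.25
tool_pos: [0.5884, 0.0377, 0.2288]
tool_rot: [0.025, -3.141, 0.0]
contact_force: [-1.1, -1.6, -0.3]
opening: 0.0098
grip_force: 43.1
```

Request:
{"op": "drive_tool", "data": {
  "rows": [
    [[0, 0, 0.0015], 0],
    [[0, 0, 0.0015], 0],
    [[0, 0, 0.0015], 0],
    [[0, 0, 0.0015], 0],
    [[0, 0, 0.001], 0],
    [[0, 0, 0], 0],
    [[0, 0, 0], 0]
  ]
}}

```text
t: 14.95
tool_pos: [0.5884, 0.0377, 0.2219]
tool_rot: [0.025, -3.141, 0.0]
contact_force: [0.0, 0.1, -0.8]
opening: 0.0093
grip_force: 43.1
```

```bash
python3 - <<'E'
from h import *
F=[];Z=[]
w=shot('wrist','w9')
for i in range(5):
    s=shot('side','s9');o=ctrl.get_obs();F.append(o['contact_force']);Z.append(o['tool_pos'])
F=np.array(F);print(F.mean(0),F.std(0),np.mean(Z,0),np.std(Z,0),o['wrist_torque'],o['t'])
a=w['image'];c=np.zeros((600,800,3),np.uint8);c[:600,:400]=cv2.resize(a[170:245,295:345],(400,600),interpolation=2)
c[:480,400:]=cv2.resize(s['image'][132:192,268:318],(400,480),interpolation=2);cv2.imwrite('pics/v9.png',c)
E
```

```text
[ 0.06783315  0.28965638 -0.18163383] [0.41699984 0.46938787 0.52970716] [0.58847449 0.03766679 0.22201315] [1.16090776e-05 1.24971574e-05 9.21662596e-06] [-0.0020671   0.04304651 -0.02964882] 15.25
```

View pics/v9.png

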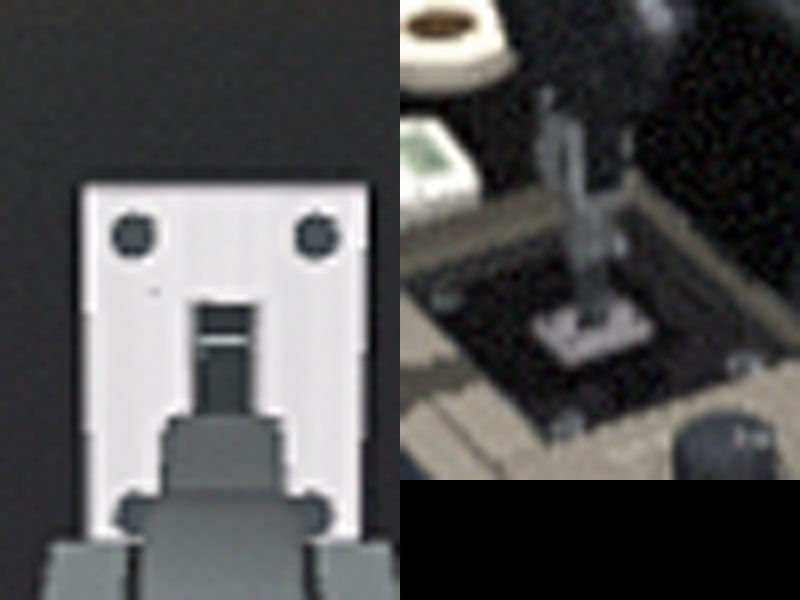

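No contact: force is about zero. The groove is at crop (222,340), the slot's near end at 303. I'll work out the groove's remaining height.

```bash
python3 - <<'E'
from h import *
for n,g,e in(('w9',340.5,303),('w8',340,210)):
    w=load(n);r=lambda v:170+v/8-.5
    c,q=ray(w,322.4,r(g))
    print(n,'slot end x at .092',plane(w,322.4,r(e),.092)[0])
    for xf in(.5817,.5822,.5827):print(xf,'groove z',(c+q*(xf-c[0])/q[0])[2])
E
```

```text
w9 slot end x at .092 0.58106318741803
0.5817 groove z 0.10095670901159814
0.5822 groove z 0.09950900020333628
0.5827 groove z 0.09806129139507469
w8 slot end x at .092 0.581016644962252
0.5817 groove z 0.13218676326390233
0.5822 groove z 0.13074322967543917
0.5827 groove z 0.12929969608697636
```

Request:
{"op": "drive_tool", "data": {
  "rows": [
    [[0, 0, 0.0015], 0],
    [[0, 0, 0.0015], 0],
    [[0, 0, 0.0015], 0],
    [[0, 0, 0.0015], 0],
    [[0, 0, 0.001], 0],
    [[0, 0, 0.0005], 0],
    [[0, 0, 0], 0],
    [[0, 0, 0], 0]
  ]
}}

```text
t: 16.05
tool_pos: [0.5884, 0.0377, 0.2145]
tool_rot: [-0.026, 3.141, -0.0]
contact_force: [-0.2, -0.3, -0.2]
opening: 0.0094
grip_force: 43.1
```

```bash
python3 - <<'E'
from h import *
w=shot('wrist','w10');o=ctrl.get_obs();print(o['tool_pos'],o['contact_force'],o['wrist_torque'])
a=w['image'][:,:,1].astype(int);u=int(round(proj(w,[.5822,.0377,.092])[0]));print(u,proj(w,[.5822,.0377,.092]),proj(w,[.581,.0377,.092]),proj(w,[.5822,.0377,.094]))
print(a[208:226,u-2:u+3].mean(1).round(0),list(range(208,226)))
E
```

```text
[0.58846749 0.03766388 0.21448821] [-0.12350634  0.85031946 -0.79348154] [ 0.01699373  0.06045478 -0.03080861]
323 [322.65658888 211.97175627] [322.68288529 210.41111373] [322.65743126 212.87669246]
[232. 239. 236.  50. 176.  66.  65.  69.  66.  66.  65.  65.  63.  70.
 107. 105. 105. 103.] [208, 209, 210, 211, 212, 213, 214, 215, 216, 217, 218, 219, 220, 221, 222, 223, 224, 225]
```

The groove is at row 212, where 211.97 is predicted for level, and forces are about zero. One last 0.3 mm to split the difference with the kinematic estimate, then settle.

Request:
{"op": "drive_tool", "data": {
  "rows": [
    [[0, 0, 0.0003], 0],
    [[0, 0, 0], 0],
    [[0, 0, 0], 0],
    [[0, 0, 0], 0],
    [[0, 0, 0], 0]
  ]
}}

```text
t: 16.6
tool_pos: [0.5884, 0.0377, 0.2141]
tool_rot: [-0.025, 3.141, -0.0]
contact_force: [-0.1, 0.1, -0.5]
opening: 0.0092
grip_force: 43.1
```

```bash
python3 - <<'E'
from h import *
o=ctrl.get_obs();print(o['tool_pos'],o['contact_force'],o['grip_force'],abs(o['dq']).max())
print(ctrl.finish_job())
E
```

```text
[0.58842894 0.03766109 0.2141229 ] [-0.14945266  0.11531346 -0.49486076] 43.14085364341736 0.0026326757603341157
the job is handed in; nothing more can be done
None
```

The job is handed in at 16.6 s: the lid is fully back, and the gripper holds the shutter blade still in the slot, groove level with the mouth to under 1 mm and contact force near zero; the filter blades still stood when last seen, the pink and brown dummies toppled without the arm going near them, and pushing the lid to its stop briefly read about 47 N at the fingertips.

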